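# Restock the bangle display rack and close it up with the sprung pusher

## Task

Set the loose pack of glass bangles down softly, upright, in the display rack between the pusher and the pack that is already there, bangles in line with the other pack's, and let go of it. Then slide the pusher along its track by its grip until both packs are closed up snug against the end stop and the pusher's sprung pad is pressed in about half-way, and let go. The bangles are fragile: never press the pad hard home on them, and leave the other things on the counter where they are.

Things in the scene. Friction and masses are not known exactly. Their poses are not given: they have to be found in the camera images.
- rack: Pale wooden display rack fixed to the counter, 90 mm wide (x), 420 mm long (y), origin at the centre of its underside, z up. A trough runs along its y, centred on x = 0: floor 12 mm above the counter, side walls 8 mm thick, 12 mm high above the floor, 66 mm apart inside. The pusher is at its -y end, the end stop at its +y end.
- rack_end (a point): Fixed point of the rack on the trough floor, 165 mm along +y from the origin: the farthest the end stop can stand. The stop is an aluminium plate 60 mm wide, 50 mm high, clamped tight with its inner face 0 to 40 mm to the -y side of this point; where it stands differs each time and is not given: it is only seen or felt.
- pusher: Grey slider in the trough, moves along the rack's +y, at most 220 mm from its back end (origin at rack y = -185 mm). Axes as the rack's; origin on the trough floor under its grip. Stiff steady friction, about 11 N both ways: it stays where it is left even with the pad pressed in. Sole 12 mm high, y -20 to +50 mm; back plate 40 mm high at y 44 to 50 mm; then the sprung pad.
- pusher_grip (a point): Point in the pusher's grip, 62 mm above the trough floor. The grip is an upright tab 28 mm (x) by 18 mm (y), its top 80 mm above the floor; axes as the rack's.
- pad_free (a point): Where the centre of the pusher's pad face is while the pad is free: 72 mm along +y from the pusher's origin. The pad is black rubber, 54 mm wide, top 44 mm above the floor. It gives up to 14 mm towards -y at 0.7 N per mm (half-way: 7 mm, 4.9 N; fully in: 10 N). This point moves with the pusher and does not show the pad's give. A pack sliding in the trough resists with under 1 N.
- pack_a: The loose pack, standing on the counter: eight amber and brass glass bangles (52 mm across) in a row along its y between two square card ends 56 mm (x) by 56 mm (z) and 4 mm thick; 44 mm long along y; about 80 g. Origin at its centre, 28 mm above its underside; z up. It can be gripped across its two card ends (44 mm).
- pack_b: An identical pack, loose in the rack's trough near the end stop but not touching it, bangles along the rack's y. Origin at its centre, z up.
- tumbler: Bystander: steel tumbler, 64 mm across, 75 mm high, on the counter; origin at the centre of its underside.
- cone: Bystander: dark wooden bangle-sizing cone, 72 mm across at the foot, 78 mm high; origin at the centre of its underside.
- coil: Bystander: pile of metal bangles, 66 mm across, 48 mm high; origin at the centre of its underside.
Mind the look-alikes: they are no part of the job. What is shaped like the pack_a but blue or red is not meant. Leave any pink look-alike of the pack_b alone.

How it is judged:
By the outcome, as a careful person would: the job done as asked, in the order asked, and still so for the second after the job is handed in, with the robot touching nothing.
It also fails if it takes over 67 s, if anything falls off the work surface, if the arm or the gripper's body presses on something with over 40 N, if the wrist force passes 120 N, or if a joint passes its speed limit or range.

## Robot

A 6-joint arm with a two-finger parallel gripper is mounted at the origin on the work surface. World frame = base frame: x ahead of the robot, y to its left, z up, the work surface at z = 0. Lengths are in mm, angles in rad, forces in N, time in s.
With the tool pointing down it reaches from about 325 to 900 mm from the base axis. Payload 6.1 kg.
Tool frame: the origin (TCP) lies on the mounting face of the last link; the fingertips stand 173 mm ahead of it and the grasp point (between the pads) lies 155 mm ahead of it; x points along the fingers, z is the direction in which the jaws open and shut, and the axes are right-handed (so a half turn about x gives the same grasp; the last joint's range is limited). The gripper opens to 85 mm and grips with 20 to 120 N. Pads are 22 mm wide; open, the fingers measure 114 mm over their backs; the gripper's body (76 mm by 85 mm) begins 54 mm behind the grasp point. The pads swing forward as they close: fully open they stand 13 mm farther back than shut.
Start: joints at [0.988, 0.22, 1.526, -0, 1.395, -0.126], TCP at [275.672, 560.912, 404.7] pointing down, gripper open.
Joint ranges: [-2.98, 2.98], [-0.91, 2.08], [0.09, 2.57], [-1.24, 4.39], [0.2, 2.65], [-2.68, 2.68]. Speed limits (rad/s): [2.57, 2.57, 3.01, 3.14, 3.14, 3.14].

## Interface

Orientations are given as [roll, pitch, yaw] about the fixed x, y, z axes, in that order (R = Rz(yaw) Ry(pitch) Rx(roll)).
In Python, from cell import state, read_camera, job_done, regions_of gives the robot as it stands. The module is installed in compiled form; this text tells all that it offers.
- The arm moves only by the tool play_rows, never from a script. Its argument "targets" is a list of rows, each a list of 2 entries, a list of its own where there are three numbers: the shift along the tool's x, y, z in mm, then the turn, a rotation vector about the tool's x, y, z in rad. In form: [[[x, y, z], [ax, ay, az]], ...]. A call has 1 to 12 rows; each row is the pose to reach, as a shift and turn from the pose commanded when the call began, along the tool's axes at that moment; what a row does not reach only later rows make up. A row lasts 1/12 s, in which the tool goes at most 41.7 mm and 7.16 degrees, less where a joint would pass 70% of its speed; a pose out of reach is approached as far as the arm can. A call with a gripper value outside its range is refused whole. "fingers" is the finger opening in mm, from 0 to 85.4, set as the call begins (left out, the last holds). The fingers move at their own pace and stop on an object; "force" is the grip in N (left out, the last holds). Time passes only in rows, so rows that repeat a pose let the fingers close. It gives the time, the measured TCP pose, the force and the opening at its end, in the units of the state.
- state(): the state, without advancing time (a new reading comes with each control period).
- read_camera(name): name is "scene" or "top" or "wrist"; returns a dict with "pixels" (420x560x3 uint8, red, green, blue), "depth" (420x560 float32, mm along the optical axis (not along the pixel's ray), 0 where there is no reading), "mtx" (3x3 intrinsics, pixels), "pose" (4x4, takes a point from camera to world coordinates). Camera axes: x right, y down, z forward; pixel columns grow to the right and rows downward; lengths in mm; the calibration is good to about 2 mm. A picture is of the moment at which its call begins.
- job_done(): hands the job in, once; it reports no verdict.
Trained networks look in the newest picture that a camera, given by its name, has taken for a name from the list of things; names that differ only in an ending like _2 or _b are one class to them, and where a whole thing is asked for, a point or a joint stands for the part that bears it (a point fixed in the world has none). Each returns a list of dicts, best first, with "p" (0 to 1); they miss things now and then, are a little off and sometimes report something else, mostly with a low value. They report only what shows in the picture. A call takes as long as a camera call. They do not tell look-alikes from the thing itself.
- regions_of(camera, query): "mask" (420x560 bool, what is visible of it) and "centre" ([column, row] in pixels, amid what is visible of it).
The state is a dict: "time": time; "joints": joint angles; "dq": joint speeds; "tau": joint torques, N m; "eef_pos": TCP position; "tcp_rot": TCP orientation; "force": force on the tool from outside, world axes, zero at the start; "moment": the same for the moment, N m; "grip_width": finger opening in mm.
Only numpy, scipy, OpenCV 4.12 (cv2) and the standard library are available. Lean on these libraries where they do the work, as an engineer would, in place of code of your own. Each camera call takes 0.05 s, during which the arm holds its last target.

## Working session

There is one attempt and no reset: what is moved stays moved. The work goes in short steps, Python scripts to look and compute and a tool call to move; the robot and the scene stay as the last step left them, time stands still between calls to the robot, and variables do not carry over. Pictures are saved under pics/ and viewed, and the job is handed in when it is done.

Besides the shell and the picture viewer there is one more tool, called after "Emit:" by a JSON object that holds its "name" and its "arguments". play_rows: Moves the arm, as the interface text tells. Its arguments: {"type":"object","properties":{"targets":{"type":"array"},"fingers":{"type":"number"},"force":{"type":"number"}},"required":["targets"]}

```bash
mkdir -p pics
cat > h.py <<'E'
import numpy as np, cv2
from cell import state, read_camera, job_done, regions_of
def save(c,n): cv2.imwrite(f'pics/{n}.png', c['pixels'][:,:,::-1])
def pts(c,mask):
    v,u=np.where(mask&(c['depth']>0)); d=c['depth'][v,u]; K=c['mtx']
    p=np.stack([(u-K[0,2])/K[0,0]*d,(v-K[1,2])/K[1,1]*d,d,np.ones_like(d)])
    return (c['pose']@p)[:3].T
E
python3 - <<'E'
from h import *
s=state();print(s)
for n in ['top','scene','wrist']:
    c=read_camera(n);save(c,n+'0');print(n,c['pose'].round(2).tolist(),c['mtx'].tolist())
    for q in ['rack','pusher','pack_a','tumbler','cone','coil']:
        for r in regions_of(n,q)[:4]:
            P=pts(c,r['mask']);
            if len(P): print(q,round(r['p'],2),np.round(r['centre']),len(P),P.min(0).round(),P.max(0).round(),np.median(P,0).round())
E
```

```text
{'time': 0.0, 'joints': array([ 9.87908690e-01,  2.21220855e-01,  1.52756860e+00,  1.97671004e-05,
        1.39468877e+00, -1.26094676e-01]), 'dq': array([ 5.23840266e-04,  6.88522551e-05,  1.86251558e-03, -3.80205775e-04,
        7.64067458e-04, -1.10284327e-03]), 'tau': array([-2.69923192e-03, -4.96893954e+01, -3.89396060e+01, -5.11567196e-04,
        1.10886039e-02,  3.36516734e-07]), 'eef_pos': array([275.52608322, 560.70612116, 403.62468964]), 'tcp_rot': array([ 3.00518059,  1.56891066, -2.16400483]), 'force': array([ 0.47421685, -0.35450093,  0.20041408]), 'moment': array([-0.04779277, -0.00787227,  0.04265351]), 'grip_width': 85.62549859802125}
top [[0.01, -0.99, 0.14, 441.88], [-1.0, -0.01, -0.01, 81.49], [0.01, -0.14, -0.99, 927.14], [0.0, 0.0, 0.0, 1.0]] [[468.93018794954327, 0.0, 273.94877337767156], [0.0, 468.93018794954327, 208.27467382313858], [0.0, 0.0, 1.0]]
rack 0.57 [323. 182.] 8816 [ 564. -218.   -2.] [683. 210.  96.] [618. -18.  15.]
pusher 0.64 [392. 192.] 1336 [ 580. -203.   10.] [ 640. -110.   96.] [ 607. -161.   30.]
pack_a 0.96 [266. 324.] 693 [320.  58.  -2.
[... 1141 characters left out ...]
]
pack_a 0.7 [250. 190.] 676 [363. -19.  -2.] [490.  45.  60.] [468.  18.  42.]
pack_a 0.7 [236. 156.] 819 [254. -63.  -3.] [439.   6.  58.] [376. -23.  41.]
tumbler 0.86 [331. 178.] 1092 [316. 159.  -3.] [477. 237.  77.] [459. 189.  51.]
coil 0.72 [446. 249.] 1240 [551. 364.  -3.] [653. 446.  52.] [633. 392.  46.]
wrist [[0.44, 0.85, 0.29, 199.23], [0.9, -0.42, -0.14, 598.61], [-0.0, 0.33, -0.94, 373.58], [0.0, 0.0, 0.0, 1.0]] [[296.9955771170766, 0.0, 278.2550397201532], [0.0, 296.9955771170766, 210.85184578587047], [0.0, 0.0, 1.0]]
pack_a 0.74 [ 18. 364.] 1551 [232.   2.  -1.] [399. 502. 311.] [346. 104.  34.]
tumbler 0.76 [108. 406.] 594 [430. 110.  -1.] [537. 223.  75.] [459. 215.  60.]
```

Run:
```python
import cv2
a=cv2.imread('pics/top0.png')[60:380,60:480];cv2.imwrite('pics/top0b.png',cv2.resize(a,(788,600),interpolation=cv2.INTER_CUBIC))
```

```text
(no output)
```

View pics/top0b.png

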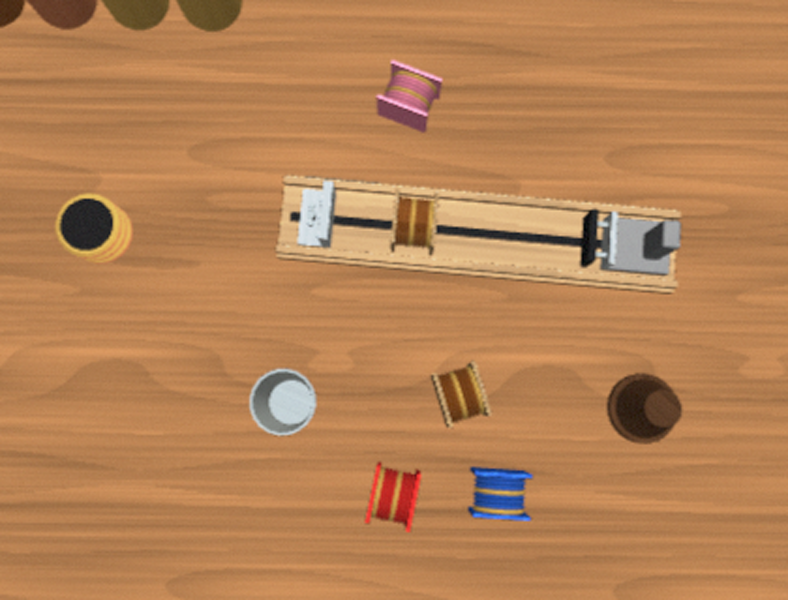

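View pics/scene0.png

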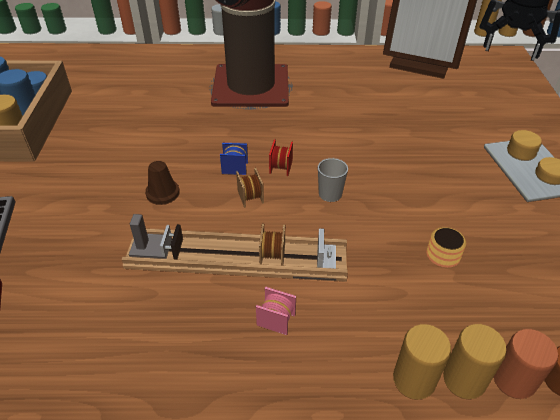

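The scene view shows the amber pack_a at top-view crop (461,394), pack_b in the trough at (415,222), the stop at (320,215), the pusher at (640,245). Blue, red and pink packs are decoys. Next I'll measure precisely.

```bash
cat > m.py <<'E'
from h import *
def cloud(c):
    return pts(c,np.ones(c['depth'].shape,bool))
def rect(P):
    return cv2.minAreaRect(P[:,:2].astype(np.float32))
if __name__=='__main__':
    for n in ['top','scene']:
        c=read_camera(n);P=cloud(c)
        col=c['pixels'][c['depth']>0].astype(int) if 0 else None
        b=(P[:,0]>400)&(P[:,0]<530)&(P[:,1]>-50)&(P[:,1]<85)
        print(n,'table z',np.median(P[(P[:,0]>500)&(P[:,0]<540)&(P[:,1]>-100)&(P[:,1]<100)],0))
        A=P[b&(P[:,2]>12)];print('A',rect(A),A.max(0)); 
        A=P[b&(P[:,2]>50)];print('Atop',rect(A),A.min(0),A.max(0),len(A))
        b=(P[:,0]>540)&(P[:,0]<710)&(P[:,1]>-260)&(P[:,1]<260)
        R=P[b&(P[:,2]>18)&(P[:,2]<28)];print('walls',rect(R),len(R))
        R=P[b&(P[:,2]>5)&(P[:,2]<28)];print('rack',rect(R),len(R))
        for nm,y0,y1,z0,z1 in [('stop',100,200,35,70),('B',30,95,60,75),('grip',-230,-150,75,110),('pad',-150,-100,45,65)]:
            R=P[b&(P[:,1]>y0)&(P[:,1]<y1)&(P[:,2]>z0)&(P[:,2]<z1)]
            if len(R):print(nm,rect(R),len(R),R.min(0).round(1),R.max(0).round(1))
E
python3 m.py
```

```text
top table z [5.19909552e+02 7.07674079e-01 5.03176019e-01]
A ((453.0177917480469, 15.609975814819336), (55.32263946533203, 44.04467010498047), 17.722440719604492) [484.91829207  44.66237978  60.6390909 ]
Atop ((452.9508361816406, 15.575368881225586), (55.321407318115234, 44.02456283569336), 17.52231788635254) [420.23897851 -12.83370052  50.04602307] [484.60008039  44.39589838  60.6390909 ] 373
walls ((622.9542846679688, -4.44732666015625), (420.71026611328125, 82.95304870605469), 85.71653747558594) 2661
rack ((624.5053100585938, -0.90203857421875), (164.46946716308594, 511.95660400390625), 0.8482126593589783) 7876
stop ((635.3975830078125, 160.97132873535156), (24.01368522644043, 60.0426025390625), 85.47465515136719) 225 [604.9 147.5  35.1] [665.1 173.   67. ]
B ((627.2425537109375, 64.28826904296875), (43.971656799316406, 55.93977355957031), 85.52699279785156) 424 [598.1  40.7  60. ] [656.7  87.2  72. ]
grip ((608.3650512695312, -182.93572998046875), (18.514358520507812, 27.804479598999023), 88.60983276367188) 188 [ 594.4 -191.9   75.4] [ 622.4 -173.5   95.9]
pad ((613.5948486328125
[... 646 characters left out ...]
6.3427734375, -3.7071685791015625), (419.989501953125, 92.70219421386719), 85.63691711425781) 7457
stop ((637.31787109375, 161.42515563964844), (23.358243942260742, 61.50437927246094), 85.78421020507812) 187 [606.4 147.8  35.2] [667.4 173.9  65. ]
B ((628.8998413085938, 64.7919921875), (44.22666549682617, 56.470802307128906), 85.46957397460938) 319 [599.1  41.4  60. ] [658.7  87.1  70.4]
grip ((610.6385498046875, -182.3697509765625), (18.616363525390625, 30.590042114257812), 84.84182739257812) 188 [ 595.1 -192.3   75.1] [ 626.2 -172.8   94. ]
pad ((614.9933471679688, -125.18120574951172), (29.054594039916992, 54.509765625), 85.90300750732422) 228 [ 587.3 -141.    45. ] [ 642.7 -109.7   58.2]
```

```bash
cat > k.py <<'E'
from h import *
import json,os
from scipy.spatial.transform import Rotation as R
def down(phi):
    z=np.array([np.cos(phi),np.sin(phi),0]);x=np.array([0,0,-1.]);return np.stack([x,np.cross(z,x),z],1)
def rel(p0,R0,p,Rt):
    return (R0.T@(np.array(p)-p0)).round(1),R.from_matrix(R0.T@Rt).as_rotvec().round(4)
def cur():
    s=state();return s['eef_pos'],R.from_euler('xyz',s['tcp_rot']).as_matrix()
E
python3 - <<'E'
from k import *
p,R0=cur();print(p,R0.round(4))
phi=np.arctan2(R0[1,2],R0[0,2]);print('phi deg',np.degrees(phi))
p0=np.array([275.672,560.912,404.7])
for t in (107.7,-72.3):
    print(t,rel(p0,R0,[453.5,15.8,300],down(np.radians(t))))
E
```

```text
[275.67833039 560.91371267 404.70694825] [[ 0.     -0.8975  0.4411]
 [ 0.      0.4411  0.8975]
 [-1.     -0.      0.    ]]
phi deg 63.82824190522893
107.7 (array([ 104.7, -400. , -410.8]), array([-0.7657,  0.    ,  0.    ]))
-72.3 (array([ 104.7, -400. , -410.8]), array([ 2.3759,  0.    , -0.    ]))
```

Emit:
{"name": "play_rows", "arguments": {"targets": [[[104.7, -400, -410.8], [-0.7657, 0, 0]], [[104.7, -400, -410.8], [-0.7657, 0, 0]], [[104.7, -400, -410.8], [-0.7657, 0, 0]], [[104.7, -400, -410.8], [-0.7657, 0, 0]], [[104.7, -400, -410.8], [-0.7657, 0, 0]], [[104.7, -400, -410.8], [-0.7657, 0, 0]], [[104.7, -400, -410.8], [-0.7657, 0, 0]], [[104.7, -400, -410.8], [-0.7657, 0, 0]], [[104.7, -400, -410.8], [-0.7657, 0, 0]], [[104.7, -400, -410.8], [-0.7657, 0, 0]], [[104.7, -400, -410.8], [-0.7657, 0, 0]], [[104.7, -400, -410.8], [-0.7657, 0, 0]]], "fingers": 85, "force": 25}}

```text
time: 2.15
eef_pos: [424.9, 102.3, 317.1]
tcp_rot: [-1.788, 1.569, 0.091]
force: [-0.0, 0.4, 0.6]
grip_width: 85.2
```

Emit:
{"name": "play_rows", "arguments": {"targets": [[[0, 0, 0], [0, 0, 0]], [[0, 0, 0], [0, 0, 0]]]}}

```text
time: 2.32
eef_pos: [425.2, 102.1, 316.8]
tcp_rot: [1.201, 1.57, 3.075]
force: [0.3, 0.7, -0.1]
grip_width: 85.3
```

Run:
```python
from k import *
p,R0=cur();print(p,R0.round(4),state()['joints'].round(3))
print(rel(p,R0,[453.5,15.8,300],down(np.radians(107.7))))
```

```text
[425.18769418 102.09157506 316.80232674] [[-6.000e-04 -9.543e-01 -2.988e-01]
 [ 0.000e+00 -2.988e-01  9.543e-01]
 [-1.000e+00  5.000e-04  2.000e-04]] [ 0.055 -0.158  2.085  0.     1.215 -1.819]
(array([ 16.8,  -1.2, -90.8]), array([-0.0055,  0.0002, -0.0005]))
```

Emit:
{"name": "play_rows", "arguments": {"targets": [[[16.8, -1.2, -90.8], [-0.0055, 0, 0]], [[16.8, -1.2, -90.8], [-0.0055, 0, 0]], [[16.8, -1.2, -90.8], [-0.0055, 0, 0]], [[16.8, -1.2, -90.8], [-0.0055, 0, 0]], [[16.8, -1.2, -90.8], [-0.0055, 0, 0]]]}}

```text
time: 2.73
eef_pos: [453.4, 19.1, 300.3]
tcp_rot: [0.238, 1.57, 2.123]
force: [0.2, 0.8, 0.1]
grip_width: 84.8
```

Run:
```python
from m import *
from k import *
p,R0=cur();print(p,R0.round(4))
c=read_camera('wrist');save(c,'w1')
P=cloud(c);b=(P[:,0]>400)&(P[:,0]<530)&(P[:,1]>-50)&(P[:,1]<85)
for z in(30,50):
    A=P[b&(P[:,2]>z)&(P[:,2]<65)];print(rect(A),len(A))
```

```text
[453.42835255  19.06437287 300.28099124] [[-5.000e-04 -9.511e-01 -3.090e-01]
 [ 9.000e-04 -3.090e-01  9.511e-01]
 [-1.000e+00  2.000e-04  1.000e-03]]
((452.1591796875, 15.645328521728516), (56.60110092163086, 44.098628997802734), 17.728599548339844) 3428
((452.30096435546875, 15.690650939941406), (56.30342483520508, 44.098628997802734), 17.728601455688477) 1812
```

View pics/w1.png

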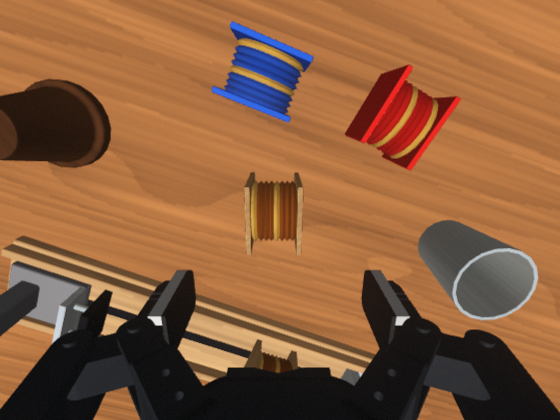

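The wrist view shows the amber pack centred between the fingers at (273,213). Now I'll go down.

Emit:
{"name": "play_rows", "arguments": {"targets": [[[25, 0.6, 0], [0, 0, 0]], [[55, 0.6, 0], [0, 0, 0]], [[80, 0.6, 0], [0, 0, 0]], [[98, 0.6, 0], [0, 0, 0]], [[108, 0.6, 0], [0, 0, 0]], [[112, 0.6, 0], [0, 0, 0]], [[112, 0.6, 0], [0, 0, 0]], [[112, 0.6, 0], [0, 0, 0]]]}}

```text
time: 3.45
eef_pos: [453.5, 18.4, 189.2]
tcp_rot: [-1.95, 1.569, -0.064]
force: [-0.2, 0.3, 0.3]
grip_width: 84.9
```

Emit:
{"name": "play_rows", "arguments": {"targets": [[[0, 0, 0], [0, 0, 0]], [[0, 0, 0], [0, 0, 0]], [[0, 0, 0], [0, 0, 0]], [[0, 0, 0], [0, 0, 0]], [[0, 0, 0], [0, 0, 0]], [[0, 0, 0], [0, 0, 0]], [[0, 0, 0], [0, 0, 0]], [[0, 0, 0], [0, 0, 0]]], "fingers": 30, "force": 22}}

```text
time: 4.12
eef_pos: [453.5, 17.7, 189.1]
tcp_rot: [-1.99, 1.569, -0.105]
force: [-1.6, 0.0, 6.2]
grip_width: 43.8
```

Run:
```python
from k import *
p,R0=cur();s=state();print(p,R0.round(4),s['force'],s['grip_width'])
c=read_camera('wrist');save(c,'w2')
```

```text
[453.51071029  17.69264694 189.08303606] [[ 1.400e-03 -9.511e-01 -3.090e-01]
 [-2.000e-04 -3.090e-01  9.511e-01]
 [-1.000e+00 -1.300e-03 -6.000e-04]] [-1.63331431  0.01714572  6.21297328] 43.80314334129713
```

View pics/w2.png

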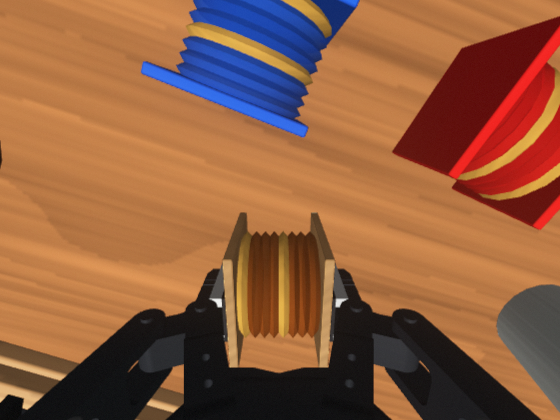

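Pack gripped (43.8 mm). Lifting it.

Emit:
{"name": "play_rows", "arguments": {"targets": [[[-5, 0, 0], [0, 0, 0]], [[-15, 0, 0], [0, 0, 0]], [[-30, 0, 0], [0, 0, 0]], [[-50, 0, 0], [0, 0, 0]], [[-70, 0, 0], [0, 0, 0]], [[-90, 0, 0], [0, 0, 0]], [[-100, 0, 0], [0, 0, 0]], [[-100, 0, 0], [0, 0, 0]], [[-100, 0, 0], [0, 0, 0]]]}}

```text
time: 4.92
eef_pos: [453.0, 17.8, 288.5]
tcp_rot: [-2.007, 1.57, -0.121]
force: [0.1, 1.0, -0.6]
grip_width: 44.0
```

Run:
```python
from k import *
from m import *
p,R0=cur();s=state();print(p,R0.round(4),s['force'],s['grip_width'])
c=read_camera('scene');save(c,'s2')
P=cloud(c);b=(P[:,0]>405)&(P[:,0]<530)&(P[:,1]>-50)&(P[:,1]<85)&(P[:,2]>90)&(P[:,2]<135)
print(P[b].min(0),P[b].max(0))
yaw=-np.radians(4.4); ey=np.array([-np.sin(yaw),np.cos(yaw)]); 
t=np.array([622.3,-4])+ey*(-12)
print(t,rel(p,R0,[*t,289],down(np.radians(90-4.4))))
```

```text
[452.96260393  17.83247653 288.50196472] [[ 1.200e-03 -9.510e-01 -3.092e-01]
 [-1.000e-04 -3.092e-01  9.510e-01]
 [-1.000e+00 -1.100e-03 -5.000e-04]] [ 0.06239958  0.98572864 -0.57455705] 43.954285778927286
[447.54594228 -16.93741774  98.40916682] [488.04310571  54.05648895 134.98490935]
[621.37937166 -15.96463303] (array([  -0.3, -149.7,  -84.2]), array([ 3.912e-01, -3.000e-04,  1.200e-03]))
```

View pics/s2.png

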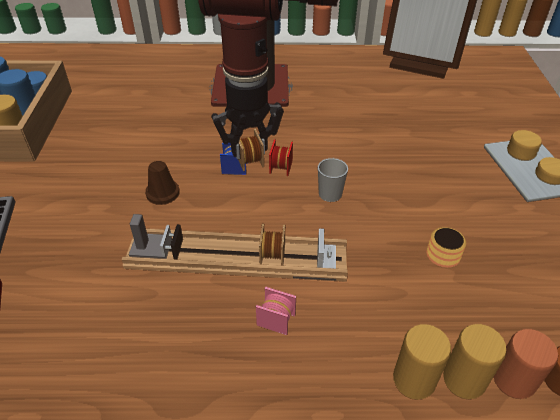

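Emit:
{"name": "play_rows", "arguments": {"targets": [[[0, -10, -5], [0.03, 0, 0]], [[0, -30, -17], [0.08, 0, 0]], [[0, -55, -31], [0.15, 0, 0]], [[0, -80, -45], [0.22, 0, 0]], [[0, -105, -59], [0.29, 0, 0]], [[0, -128, -72], [0.35, 0, 0]], [[0, -143, -80], [0.38, 0, 0]], [[0, -149.7, -84.2], [0.3912, 0, 0]], [[0, -149.7, -84.2], [0.3912, 0, 0]], [[0, -149.7, -84.2], [0.3912, 0, 0]], [[0, -149.7, -84.2], [0.3912, 0, 0]]]}}

```text
time: 5.88
eef_pos: [620.2, -15.6, 287.1]
tcp_rot: [1.473, 1.568, 2.968]
force: [0.3, -0.1, -0.5]
grip_width: 44.0
```

Run:
```python
from k import *
from m import *
p,R0=cur();s=state();print(p,R0.round(4),s['force'],s['grip_width'],np.degrees(np.arctan2(R0[1,2],R0[0,2])))
c=read_camera('wrist');save(c,'w3')
P=cloud(c)
w=P[(P[:,2]>20)&(P[:,2]<28)&(P[:,0]>560)&(P[:,0]<690)]
yaw=-np.radians(4.4); ey=np.array([-np.sin(yaw),np.cos(yaw)]);ex=np.array([ey[1],-ey[0]])
O=np.array([622.3,-4]);
q=(w[:,:2]-O);X=q@ex;S=q@ey
for a in range(-200,220,40):
    k=(S>a)&(S<a+40)
    if k.sum()>20: print(a,k.sum(),np.percentile(X[k],[1,50,99]).round(1),X[k&(X>0)].mean().round(1) if (k&(X>0)).any() else None,X[k&(X<0)].mean().round(1) if (k&(X<0)).any() else None)
for nm,m in [('A',(P[:,2]>125)&(P[:,2]<170)),('B',(P[:,2]>55)&(P[:,2]<75)&(P[:,1]>35)&(P[:,1]<100)),('stop',(P[:,2]>40)&(P[:,2]<70)&(P[:,1]>110)&(P[:,1]<190))]:
    m&=(abs(P[:,0]-622)<60)
    if m.sum(): r=rect(P[m]);print(nm,r,(np.array(r[0])-O)@ex,(np.array(r[0])-O)@ey,m.sum())
c=read_camera('top');save(c,'t3')
```

```text
[620.15317457 -15.60833118 287.1283721 ] [[-2.500e-03 -9.971e-01  7.580e-02]
 [ 4.000e-04  7.580e-02  9.971e-01]
 [-1.000e+00  2.500e-03  3.000e-04]] [ 0.27103418 -0.09315759 -0.50232847] 43.98253072668173 85.65016695676418
-200 2816 [-40.6 -13.5  40.2] 24.1 -23.4
-160 1502 [-40.8 -23.7  40.1] 22.1 -28.1
-120 1208 [-40.9 -18.6  40.6] 31.3 -32.6
-80 764 [-41.  -35.8  40.4] 36.2 -37.3
-40 541 [-41.1 -37.5 -33.2] None -37.4
0 566 [-41.2 -37.5  37.4] 35.3 -37.5
40 907 [-41.3 -34.5  40.1] 30.4 -34.5
80 719 [-41.3 -36.2  40.2] 37.3 -36.9
120 1435 [-41.3 -10.3  40.1] 29.0 -30.7
160 609 [-41.5 -37.2  39.7] 37.5 -37.6
200 232 [-41.6 -34.6  40.1] 35.7 -37.9
A ((617.1583251953125, -14.980510711669922), (110.05374908447266, 56.08951187133789), 86.06842803955078) -4.284106904934001 -11.342612719887446 17873
B ((626.5668334960938, 64.36698913574219), (44.55588150024414, 56.282596588134766), 85.64288330078125) -0.9907908818765785 68.49284199825898 3936
stop ((634.2007446289062, 154.1215362548828), (12.279351234436035, 60.95795822143555), 84.88226318359375) -0.26526040159336783 158.56852647119482 2823
```

View pics/w3.png

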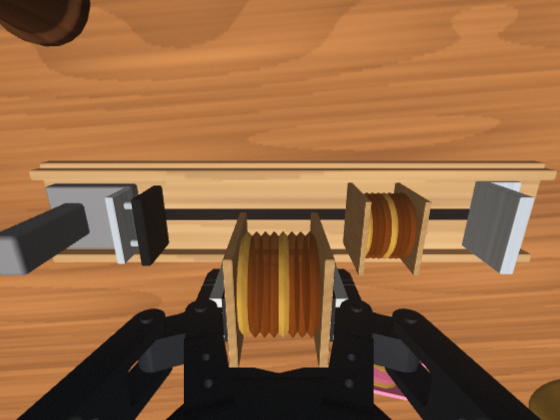

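View pics/t3.png

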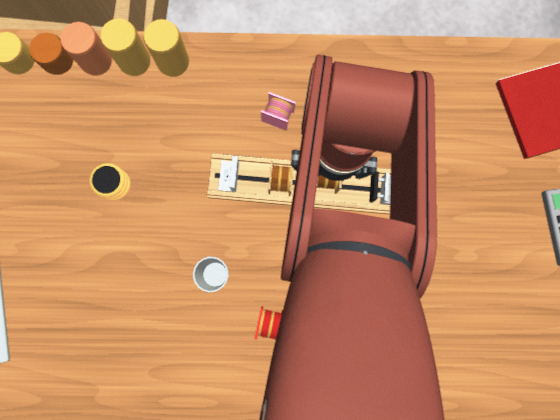

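Run:
```python
from k import *
from m import *
c=read_camera('wrist')
P=cloud(c)
yaw=-np.radians(4.4); ey=np.array([-np.sin(yaw),np.cos(yaw)]);ex=np.array([ey[1],-ey[0]])
O=np.array([622.3,-4]);q=P[:,:2]-O;X=q@ex;S=q@ey
for z0 in range(100,180,10):
  m=(P[:,2]>z0)&(P[:,2]<z0+10)&(abs(S+11)<23)
  if m.sum(): print(z0,m.sum(),np.percentile(X[m],[0,1,50,99,100]).round(1),np.percentile(S[m],[0,100]).round(1))
m=(P[:,2]>150)&(P[:,2]<163)&(abs(S+11)<23);print('z',np.percentile(P[m,2],[50,99]))
m=(P[:,2]>20)&(P[:,2]<60)&(abs(X)<26)&(S<-95)&(S>-125);print('pad',np.percentile(S[m],[1,50,99]),np.percentile(X[m],[1,99]))
m=(P[:,2]>20)&(P[:,2]<60)&(abs(X)<28)&(S>140)&(S<170);print('stop',np.percentile(S[m],[1,5,50,99]),np.percentile(X[m],[1,99]))
```

```text
100 150 [-31.9 -31.8 -31.  -21.5 -20.9] [-32.9  10.8]
110 236 [-31.8 -31.8 -30.3 -24.3 -23.2] [-32.9  10.6]
120 738 [-31.9 -31.6 -27.9 -25.9 -25.7] [-33.   10.6]
130 1642 [-32.1 -31.5 -26.   21.   24.7] [-33.   10.7]
140 5079 [-31.8 -31.3 -15.4  18.8  24.4] [-33.2  12. ]
150 4408 [-31.8 -31.2  -5.3  21.7  24.5] [-34.  12.]
160 85 [-14.8 -14.8 -13.8 -13.  -13. ] [-34.  12.]
170 165 [-18.9 -18.8 -14.1 -13.  -12.7] [-33.9  12. ]
z [153.21434134 155.36757085]
pad [-115.76783174 -108.589739   -107.82001182] [-25.51159576  25.18473993]
stop [153.07506142 153.4363136  154.19273999 155.31359442] [-27.54404738  27.42676612]
```

Emit:
{"name": "play_rows", "arguments": {"targets": [[[8, -2.8, 0], [0, 0, 0]], [[22, -2.8, 0], [0, 0, 0]], [[38, -2.8, 0], [0, 0, 0]], [[48, -2.8, 0], [0, 0, 0]], [[55, -2.8, 0], [0, 0, 0]], [[58, -2.8, 0], [0, 0, 0]], [[58, -2.8, 0], [0, 0, 0]], [[58, -2.8, 0], [0, 0, 0]]]}}

```text
time: 6.7
eef_pos: [624.3, -16.2, 230.4]
tcp_rot: [-1.616, 1.571, -0.122]
force: [-0.2, 0.3, -0.7]
grip_width: 43.9
```

Run:
```python
from k import *
from m import *
p,R0=cur();s=state();print(p,s['force'],s['grip_width'],np.degrees(np.arctan2(R0[1,2],R0[0,2])))
yaw=-np.radians(4.4); ey=np.array([-np.sin(yaw),np.cos(yaw)]);ex=np.array([ey[1],-ey[0]])
O=np.array([622.3,-4])
print('tcpX',(p[:2]-O)@ex)
for n in ('wrist','scene'):
  c=read_camera(n);save(c,n+'4')
  P=cloud(c);q=P[:,:2]-O;X=q@ex;S=q@ey
  for z0 in range(30,120,10):
    m=(P[:,2]>z0)&(P[:,2]<z0+10)&(abs(S+11)<23)
    if m.sum(): print(z0,m.sum(),np.percentile(X[m],[0,1,50,99,100]).round(1),np.percentile(S[m],[0,100]).round(1))
```

```text
[624.34308282 -16.18059056 230.3656923 ] [-0.1739348   0.33322127 -0.67735422] 43.94221547668682 85.6004780442796
tcpX 2.971544419707587
40 128 [-27.6 -27.5 -26.8 -16.4 -16. ] [-33.3  10.3]
50 173 [-27.6 -27.6 -26.7 -19.4 -18.6] [-33.1  10.3]
60 567 [-27.6 -27.4 -23.7 -21.4 -21.1] [-33.3  10.3]
70 1412 [-27.6 -27.3 -22.6 -19.3  28.7] [-33.3  10.4]
80 3231 [-27.7 -27.2 -16.2  25.2  28.1] [-33.5  12. ]
90 6787 [-27.7 -27.   -2.4  25.3  28.5] [-34.  12.]
100 48 [-10.7 -10.6  -9.5   2.4   2.5] [-33.9  12. ]
110 172 [-13.3 -13.   -9.8  -8.7  -8.7] [-33.9  12. ]
30 46 [-587.3 -587.1 -571.  -100.4   14.2] [-14.5  11.9]
40 59 [-584.6 -584.6 -282.1   30.9   31. ] [-31.6  12. ]
50 75 [-588.  -586.9   20.6   31.    32. ] [-32.5  11.9]
60 114 [-585.1 -583.2   25.3   31.4   31.8] [-31.8  12. ]
70 140 [-587.9 -585.9   24.9   30.1   31.3] [-33.  12.]
80 210 [-588.5 -584.9   19.    30.6   30.7] [-32.1  12. ]
90 324 [-586.3 -582.1    6.9   30.8   31.4] [-33.9  11.9]
100 21 [-589.5 -588.2 -576.7   16.2   16.4] [-33.9  11.8]
110 22 [-587.  -586.5 -576.2   16.6   16.6] [-33.4  10.8]
```

View pics/scene4.png

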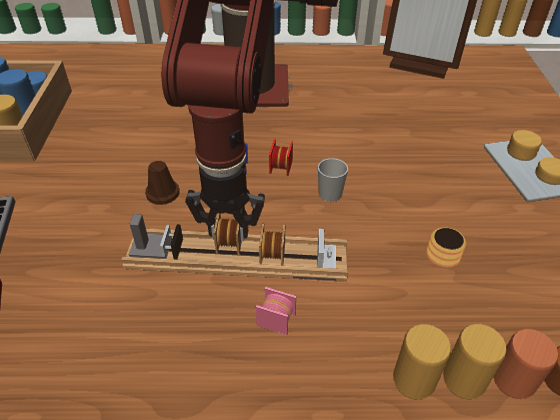

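View pics/wrist4.png

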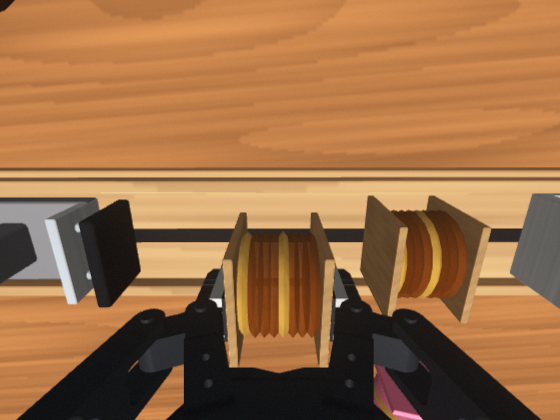

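Lateral offset of A relative to B is about +1.4 mm. I'll correct that while lowering to just above the floor.

Emit:
{"name": "play_rows", "arguments": {"targets": [[[3, 1.4, 0], [0, 0, 0]], [[8, 1.4, 0], [0, 0, 0]], [[14, 1.4, 0], [0, 0, 0]], [[19, 1.4, 0], [0, 0, 0]], [[23, 1.4, 0], [0, 0, 0]], [[25.5, 1.4, 0], [0, 0, 0]], [[26, 1.4, 0], [0, 0, 0]], [[26, 1.4, 0], [0, 0, 0]], [[26, 1.4, 0], [0, 0, 0]]]}}

```text
time: 7.55
eef_pos: [622.9, -16.1, 204.3]
tcp_rot: [-1.756, 1.571, -0.262]
force: [0.3, -0.3, -0.6]
grip_width: 44.0
```

```bash
cat > chk.py <<'E'
from k import *
from m import *
import sys
p,R0=cur();s=state();print(p,s['force'],s['grip_width'],np.degrees(np.arctan2(R0[1,2],R0[0,2])))
yaw=-np.radians(4.4); ey=np.array([-np.sin(yaw),np.cos(yaw)]);ex=np.array([ey[1],-ey[0]])
O=np.array([622.3,-4])
print('tcpX',(p[:2]-O)@ex,'S',(p[:2]-O)@ey)
E
cat > chk2.py <<'E'
from chk import *
for n in ('wrist','scene'):
  c=read_camera(n);save(c,n+sys.argv[1])
  P=cloud(c);q=P[:,:2]-O;X=q@ex;S=q@ey
  for nm,s0 in (('A',float(sys.argv[2])),('B',float(sys.argv[3]))):
    m=(P[:,2]>45)&(P[:,2]<85)&(abs(S-s0)<23)&(abs(X)<45)
    if m.sum(): print(n,nm,m.sum(),np.percentile(X[m],[.3,99.7]).round(1),np.percentile(S[m],[0,100]).round(1),P[m,2].max())
E
python3 chk2.py 5 -11 68.5
```

```text
[622.85083006 -16.05390533 204.28187273] [ 0.25808752 -0.32417633 -0.59889988] 44.0139397456251 85.60081021736234
tcpX 1.473970532557369 S -11.976120341003066
wrist A 11371 [-28.9  25.7] [-34.  12.] 84.95429832833385
wrist B 11811 [-28.9  26.5] [45.7 91.5] 69.12048719337338
scene A 573 [-22.5  30.2] [-33.9  11.7] 83.09330656594534
scene B 555 [-24.2  29.5] [47.  91.1] 71.11545684563771
```

View pics/wrist5.png

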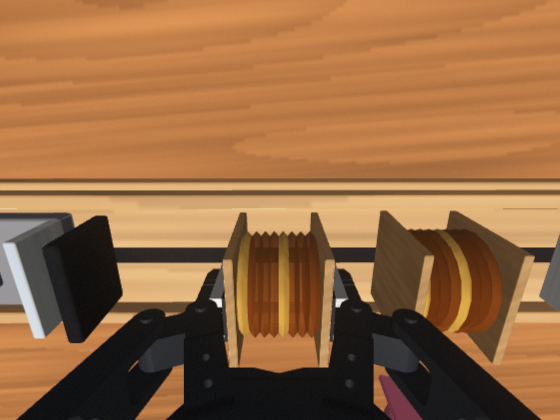

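A and B now line up within 1 mm laterally. Creeping down.

Emit:
{"name": "play_rows", "arguments": {"targets": [[[1, 0, 0], [0, 0, 0]], [[1.5, 0, 0], [0, 0, 0]], [[2, 0, 0], [0, 0, 0]], [[2.3, 0, 0], [0, 0, 0]], [[2.3, 0, 0], [0, 0, 0]], [[2.3, 0, 0], [0, 0, 0]]]}}

```text
time: 8.15
eef_pos: [622.7, -16.0, 201.9]
tcp_rot: [1.444, 1.571, 2.938]
force: [-0.0, -1.0, -0.8]
grip_width: 43.9
```

Emit:
{"name": "play_rows", "arguments": {"targets": [[[0.3, 0, 0], [0, 0, 0]], [[0.6, 0, 0], [0, 0, 0]], [[0.8, 0, 0], [0, 0, 0]], [[0.8, 0, 0], [0, 0, 0]]]}}

```text
time: 8.48
eef_pos: [622.8, -16.0, 201.2]
tcp_rot: [-1.998, 1.571, -0.504]
force: [-0.0, -0.2, 0.4]
grip_width: 44.0
```

Emit:
{"name": "play_rows", "arguments": {"targets": [[[0.2, 0, 0], [0, 0, 0]], [[0.4, 0, 0], [0, 0, 0]], [[0.4, 0, 0], [0, 0, 0]]]}}

```text
time: 8.73
eef_pos: [622.8, -16.1, 201.2]
tcp_rot: [-2.571, 1.571, -1.077]
force: [-2.2, 0.4, 4.2]
grip_width: 44.3
```

Emit:
{"name": "play_rows", "arguments": {"targets": [[[0, 0, 0], [0, 0, 0]], [[0, 0, 0], [0, 0, 0]], [[0, 0, 0], [0, 0, 0]], [[0, 0, 0], [0, 0, 0]], [[0, 0, 0], [0, 0, 0]]], "fingers": 66}}

```text
time: 9.15
eef_pos: [622.7, -16.1, 200.5]
tcp_rot: [1.47, 1.571, 2.964]
force: [0.3, 0.6, 0.1]
grip_width: 66.0
```

Emit:
{"name": "play_rows", "arguments": {"targets": [[[-5, 0, 0], [0, 0, 0]], [[-15, 0, 0], [0, 0, 0]], [[-35, 0, 0], [0, 0, 0]], [[-60, 0, 0], [0, 0, 0]], [[-85, 0, 0], [0, 0, 0]], [[-105, 0, 0], [0, 0, 0]], [[-115, 0, 0], [0, 0, 0]], [[-115, 0, 0], [0, 0, 0]], [[-115, 0, 0], [0, 0, 0]]]}}

```text
time: 9.9
eef_pos: [622.8, -16.0, 316.2]
tcp_rot: [-1.671, 1.57, -0.177]
force: [-0.1, 0.1, -0.5]
grip_width: 65.7
```

```bash
python3 chk2.py 6 -11 68.5
python3 - <<'E'
from chk import *
c=read_camera('wrist');P=cloud(c);q=P[:,:2]-O;X=q@ex;S=q@ey
for nm,s0 in (('A',-11),('B',68.5)):
    m=(P[:,2]>45)&(P[:,2]<75)&(abs(S-s0)<30)&(abs(X)<45);print(nm,rect(P[m]))
# grip
m=(P[:,2]>72)&(P[:,2]<100)&(abs(X)<25)&(S<-150)&(S>-210);print('grip',rect(P[m]),np.percentile(S[m],[1,99]),np.percentile(X[m],[1,99]),P[m].max(0))
t=O+ey*(-180)+ex*(-0.4)
print(t,rel(p,R0,[*t,316],down(np.radians(85.6))))
E
```

```text
[622.7719452  -16.04623602 316.19164495] [-0.12106512  0.13635082 -0.53640695] 65.74216261634119 85.60264661974568
tcpX 1.3947297772895435 S -11.974525597289311
wrist A 3247 [-28.9  26.3] [-33.4  10.7] 69.41056303987565
wrist B 3776 [-28.8  26.4] [46.2 90.9] 69.3671736189624
scene A 585 [-26.5  29.4] [-33.2  11.5] 70.65606224011378
scene B 558 [-25.8  29.4] [46.9 91.2] 69.81562238137894
[622.091196   -15.94293512 314.00823108] [ 0.35496604  0.03642654 -1.56230138] 66.17338597822246 85.59873090117574
tcpX 0.7080617699596216 S -11.923755570754043
A ((620.3674926757812, -15.258289337158203), (43.983360290527344, 56.09535217285156), 85.71001434326172)
B ((626.6588745117188, 64.47377014160156), (44.70109558105469, 56.32383728027344), 85.4767074584961)
grip ((608.2540893554688, -182.88467407226562), (18.794767379760742, 27.747220993041992), 85.42420959472656) [-187.70583685 -170.34828805] [-13.83307969  13.02187121] [ 622.60882222 -172.81378833   93.5148033 ]
[ 608.09175384 -183.43880779] (array([  -2. ,    1.1, -168.1]), array([-0.    ,  0.0002, -0.0027]))
```

View pics/wrist6.png

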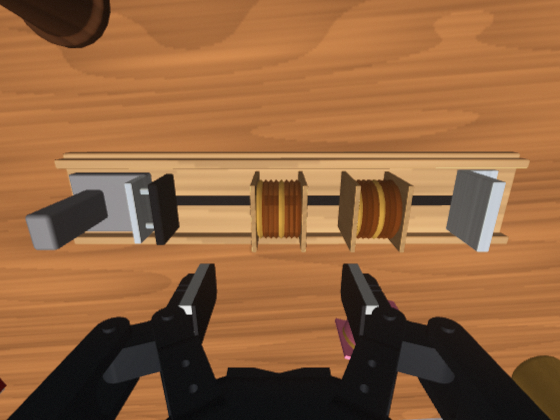

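A stands upright, in line with B. Next, over to the pusher's grip.

Emit:
{"name": "play_rows", "arguments": {"targets": [[[0, 0, -15], [0, 0, 0]], [[0, 0.5, -45], [0, 0, 0]], [[0, 1, -80], [0, 0, 0]], [[0, 1.1, -115], [0, 0, 0]], [[0, 1.1, -145], [0, 0, 0]], [[0, 1.1, -162], [0, 0, 0]], [[0, 1.1, -168], [0, 0, 0]], [[0, 1.1, -168], [0, 0, 0]], [[0, 1.1, -168], [0, 0, 0]]], "fingers": 60}}

```text
time: 10.8
eef_pos: [608.5, -183.4, 314.9]
tcp_rot: [0.92, 1.569, 2.414]
force: [0.2, -0.4, 0.5]
grip_width: 60.3
```

Run:
```python
from chk import *
c=read_camera('wrist');save(c,'w7');P=cloud(c);q=P[:,:2]-O;X=q@ex;S=q@ey
m=(P[:,2]>75)&(P[:,2]<100)&(abs(X)<25)&(S<-150)&(S>-210);print('grip',rect(P[m]),np.percentile(S[m],[1,99]),np.percentile(X[m],[1,99]),P[m].max(0))
m=(P[:,2]>35)&(P[:,2]<60)&(abs(X)<25)&(S<-95)&(S>-125);print('pad',np.percentile(S[m],[1,50,99]))
```

```text
[ 608.48917044 -183.39331544  314.86893722] [ 0.18379529 -0.41617188  0.54447493] 60.310384513341845 85.55755888244535
tcpX -0.007244807532189242 S -179.9241523138579
grip ((608.0010375976562, -183.8677215576172), (17.951984405517578, 27.665802001953125), 85.55204010009766) [-188.87865174 -171.58087335] [-14.02484247  12.70443804] [ 622.22044181 -174.09518769   93.25739444]
pad [-124.47937345 -115.83218592 -108.77468332]
```

View pics/w7.png

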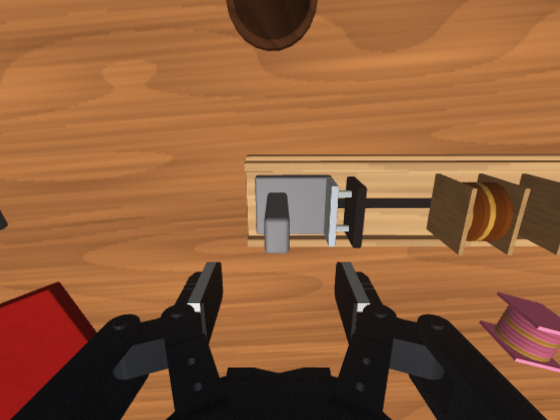

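Grip centred below the jaw. Going down and closing on it.

Emit:
{"name": "play_rows", "arguments": {"targets": [[[15, 0, 0], [0, 0, 0]], [[35, 0, 0], [0, 0, 0]], [[58, 0, 0], [0, 0, 0]], [[74, 0, 0], [0, 0, 0]], [[82, 0, 0], [0, 0, 0]], [[85, 0, 0], [0, 0, 0]], [[85, 0, 0], [0, 0, 0]], [[85, 0, 0], [0, 0, 0]]]}}

```text
time: 11.52
eef_pos: [609.4, -183.1, 231.8]
tcp_rot: [-1.899, 1.569, -0.404]
force: [-0.7, -0.2, -0.1]
grip_width: 60.2
```

Emit:
{"name": "play_rows", "arguments": {"targets": [[[0, 0, 0], [0, 0, 0]], [[0, 0, 0], [0, 0, 0]], [[0, 0, 0], [0, 0, 0]], [[0, 0, 0], [0, 0, 0]], [[0, 0, 0], [0, 0, 0]], [[0, 0, 0], [0, 0, 0]], [[0, 0, 0], [0, 0, 0]], [[0, 0, 0], [0, 0, 0]], [[0, 0, 0], [0, 0, 0]]], "fingers": 5, "force": 60}}

```text
time: 12.27
eef_pos: [609.1, -183.9, 231.8]
tcp_rot: [-2.126, 1.569, -0.632]
force: [-2.6, -0.9, 5.5]
grip_width: 17.1
```

```bash
python3 chk.py
python3 - <<'E'
from chk import *
c=read_camera('scene');save(c,'s8')
print(R0.T@np.array([*ey,0]))
E
```

```text
[ 609.08073354 -183.88401438  231.8217463 ] [-2.60978993 -0.87657257  5.4998888 ] 17.06641884161868 85.59200707578798
tcpX 0.6202207527049747 S -180.36802089877918
[ 609.08073354 -183.88401438  231.8217463 ] [-2.60978993 -0.87657257  5.4998888 ] 17.06641884161868 85.59200707578798
tcpX 0.6202207527049747 S -180.36802089877918
[-8.48557976e-04  1.38341358e-04  9.99999630e-01]
```

View pics/s8.png

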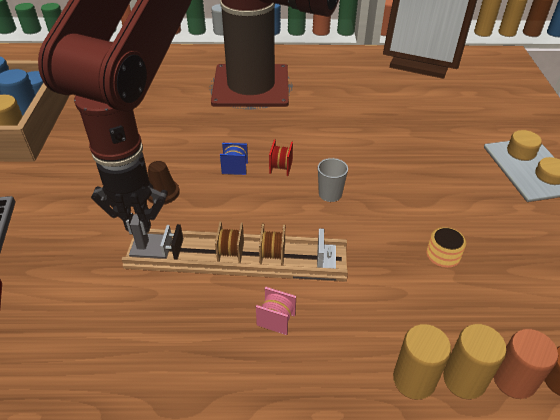

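Emit:
{"name": "play_rows", "arguments": {"targets": [[[0, 0, 3], [0, 0, 0]], [[0, 0, 9], [0, 0, 0]], [[0, 0, 16], [0, 0, 0]], [[0, 0, 23], [0, 0, 0]], [[0, 0, 30], [0, 0, 0]], [[0, 0, 37], [0, 0, 0]], [[0, 0, 44], [0, 0, 0]], [[0, 0, 51], [0, 0, 0]], [[0, 0, 57], [0, 0, 0]], [[0, 0, 61], [0, 0, 0]], [[0, 0, 64], [0, 0, 0]], [[0, 0, 66], [0, 0, 0]]]}}

```text
time: 13.32
eef_pos: [614.0, -119.8, 231.9]
tcp_rot: [-2.826, 1.566, -1.333]
force: [-2.7, -11.0, 4.6]
grip_width: 17.3
```

Emit:
{"name": "play_rows", "arguments": {"targets": [[[0, 0, 1.5], [0, 0, 0]], [[0, 0, 3], [0, 0, 0]], [[0, 0, 4.5], [0, 0, 0]], [[0, 0, 6], [0, 0, 0]], [[0, 0, 7.5], [0, 0, 0]], [[0, 0, 9], [0, 0, 0]], [[0, 0, 11], [0, 0, 0]], [[0, 0, 13], [0, 0, 0]], [[0, 0, 16], [0, 0, 0]], [[0, 0, 19], [0, 0, 0]], [[0, 0, 22], [0, 0, 0]], [[0, 0, 25], [0, 0, 0]]]}}

```text
time: 14.32
eef_pos: [615.9, -95.2, 231.9]
tcp_rot: [-2.876, 1.566, -1.383]
force: [-2.7, -11.3, 4.8]
grip_width: 17.2
```

```bash
python3 chk2.py 9 5 68.5
```

```text
[615.87528949 -95.24272892 231.85679233] [ -2.73487789 -11.28334547   4.82725407] 17.201981174596455 85.56255724102081
tcpX 0.5942781939099269 S -91.46671153734563
wrist A 7094 [-28.9  26.5] [-18.   24.4] 69.53948228138248
wrist B 4181 [-28.9  26.9] [45.5 70.7] 69.44742781154929
scene A 573 [-26.5  29.3] [-18.   25.3] 70.34767746386262
scene B 555 [-26.4  29.6] [47.2 91.1] 71.5071804190195
```

View pics/wrist9.png

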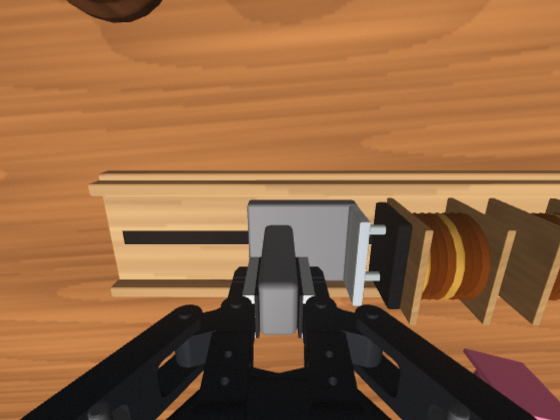

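Emit:
{"name": "play_rows", "arguments": {"targets": [[[0, 0, 3], [0, 0, 0]], [[0, 0, 7], [0, 0, 0]], [[0, 0, 11], [0, 0, 0]], [[0, 0, 15], [0, 0, 0]], [[0, 0, 18], [0, 0, 0]], [[0, 0, 20], [0, 0, 0]], [[0, 0, 22], [0, 0, 0]], [[0, 0, 24], [0, 0, 0]], [[0, 0, 26], [0, 0, 0]], [[0, 0, 29], [0, 0, 0]], [[0, 0, 33], [0, 0, 0]], [[0, 0, 37], [0, 0, 0]]]}}

```text
time: 15.42
eef_pos: [618.7, -58.4, 231.8]
tcp_rot: [-2.934, 1.566, -1.441]
force: [-2.7, -12.5, 6.1]
grip_width: 17.2
```

Emit:
{"name": "play_rows", "arguments": {"targets": [[[0, 0, 4], [0, 0, 0]], [[0, 0, 8], [0, 0, 0]], [[0, 0, 12], [0, 0, 0]], [[0, 0, 16], [0, 0, 0]], [[0, 0, 20], [0, 0, 0]], [[0, 0, 24], [0, 0, 0]], [[0, 0, 28], [0, 0, 0]], [[0, 0, 31], [0, 0, 0]], [[0, 0, 34], [0, 0, 0]], [[0, 0, 36], [0, 0, 0]], [[0, 0, 37.5], [0, 0, 0]], [[0, 0, 38.5], [0, 0, 0]]]}}

```text
time: 16.42
eef_pos: [621.7, -19.8, 231.8]
tcp_rot: [-2.975, 1.566, -1.482]
force: [-3.9, -11.6, 6.2]
grip_width: 17.6
```

```bash
cat > chk3.py <<'E'
from chk import *
c=read_camera('wrist');save(c,'w'+sys.argv[1]);P=cloud(c);q=P[:,:2]-O;X=q@ex;S=q@ey
# pack region top edges: histogram of cards (z>60)
m=(P[:,2]>62)&(P[:,2]<75)&(abs(X)<32)&(S>20)
h,e=np.histogram(S[m],np.arange(20,170,2));print([(int(a),int(b)) for a,b in zip(e,h) if b>15])
m=(P[:,2]>62)&(P[:,2]<75)&(abs(X)<32)&(S>40);print('packs S',np.percentile(S[m],[0,.5,99.5,100]).round(1))
m=(P[:,2]>25)&(P[:,2]<60)&(abs(X)<26)&(S>125);print('stop?',np.percentile(S[m],[.5,5,50,99]) if m.any() else None)
m=(P[:,2]>76)&(P[:,2]<97)&(abs(X)<16)&(abs(S-(p[:2]-O)@ey)<14);print('grip',rect(P[m]),np.percentile(S[m],[1,99]))
m=(P[:,2]>35)&(P[:,2]<60)&(abs(X)<24)&(S>(p[:2]-O)@ey+38)&(S<(p[:2]-O)@ey+80);h,e=np.histogram(S[m]-(p[:2]-O)@ey,np.arange(38,80,1));print('plate/pad rel grip',[(int(a),int(b)) for a,b in zip(e,h) if b>5])
c=read_camera('scene');save(c,'s'+sys.argv[1])
cv2.imwrite('pics/z%s.png'%sys.argv[1],cv2.resize(c['pixels'][190:310,100:370,::-1],(800,356),interpolation=cv2.INTER_CUBIC))
E
python3 chk3.py 10
```

```text
[621.70335073 -19.78221339 231.82788448] [ -3.86516366 -11.64315386   6.2450772 ] 17.553162323415343 85.57571575570803
tcpX 0.6159052738456928 S -15.781473649711
[(54, 705), (56, 368), (58, 144), (60, 76), (62, 67), (64, 188), (66, 53), (68, 191), (70, 60), (72, 150), (74, 106), (76, 106), (78, 146), (80, 78), (82, 193), (84, 35), (86, 193), (88, 59), (90, 157), (92, 111), (94, 954), (96, 389), (98, 390), (100, 378), (102, 131), (104, 17), (106, 55), (108, 198), (110, 42), (112, 203), (114, 53), (116, 150), (118, 126), (120, 118), (122, 162), (124, 61), (126, 192), (128, 41), (130, 109), (132, 20), (138, 43)]
packs S [ 54.2  54.6 138.4 140.6]
stop? [125.21515052 126.03730422 131.73682532 153.53112183]
grip ((620.38427734375, -19.519180297851562), (27.959150314331055, 28.2182559967041), 86.51837921142578) [-29.14929407  -2.37910534]
plate/pad rel grip [(43, 588), (44, 154), (45, 125), (46, 137), (47, 142), (48, 115), (49, 45), (53, 10), (54, 26), (55, 32), (56, 34), (57, 30), (58, 34), (59, 33), (60, 30), (61, 35), (62, 862), (63, 309), (64, 152), (65, 142), (66, 132), (67, 143), (68, 137), (69, 99), (70, 339), (71, 128)]
```

View pics/w10.png

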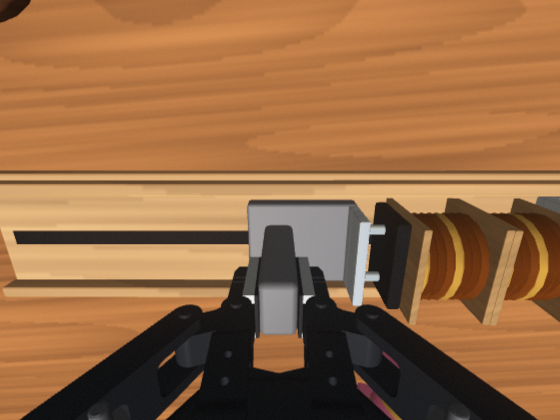

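View pics/z10.png

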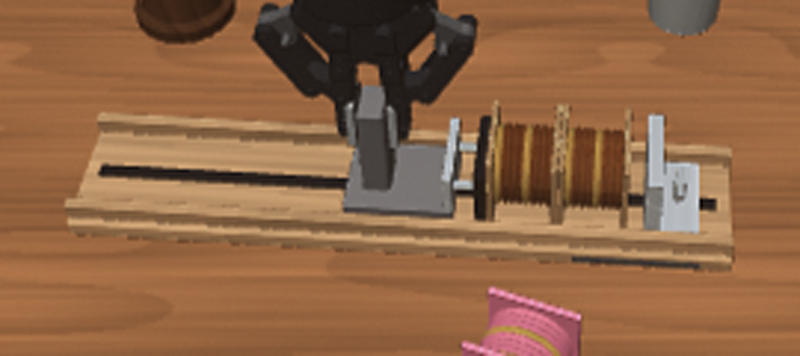

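Emit:
{"name": "play_rows", "arguments": {"targets": [[[0, 0, 1], [0, 0, 0]], [[0, 0, 2], [0, 0, 0]], [[0, 0, 3], [0, 0, 0]], [[0, 0, 4], [0, 0, 0]], [[0, 0, 5], [0, 0, 0]], [[0, 0, 6], [0, 0, 0]], [[0, 0, 7], [0, 0, 0]], [[0, 0, 8], [0, 0, 0]]]}}

```text
time: 17.18
eef_pos: [622.3, -12.0, 231.8]
tcp_rot: [-3.004, 1.566, -1.51]
force: [-4.6, -12.0, 7.2]
grip_width: 17.5
```

Emit:
{"name": "play_rows", "arguments": {"targets": [[[0, 0, 0.5], [0, 0, 0]], [[0, 0, 1], [0, 0, 0]], [[0, 0, 1.5], [0, 0, 0]], [[0, 0, 2], [0, 0, 0]]]}}

```text
time: 17.52
eef_pos: [622.5, -10.0, 231.8]
tcp_rot: [-3.001, 1.566, -1.507]
force: [-4.3, -12.0, 7.7]
grip_width: 17.0
```

Emit:
{"name": "play_rows", "arguments": {"targets": [[[0, 0, 0.5], [0, 0, 0]], [[0, 0, 1], [0, 0, 0]], [[0, 0, 1.5], [0, 0, 0]], [[0, 0, 2], [0, 0, 0]]]}}

```text
time: 17.85
eef_pos: [622.6, -8.0, 231.8]
tcp_rot: [-3.024, 1.566, -1.531]
force: [-5.0, -12.0, 6.9]
grip_width: 17.1
```

```bash
python3 chk3.py 11
```

```text
[622.57417504  -8.01474847 231.79325746] [ -5.00604875 -11.96008092   6.94436578] 17.078842885132634 85.56914140952665
tcpX 0.5813745774480268 S -3.9818815663367144
[(64, 188), (66, 669), (68, 331), (70, 48), (72, 64), (74, 139), (76, 114), (78, 91), (80, 168), (82, 54), (84, 184), (86, 46), (88, 189), (90, 69), (92, 138), (94, 124), (96, 93), (98, 172), (100, 56), (102, 202), (104, 351), (106, 808), (108, 351), (110, 412), (112, 326), (114, 17), (116, 16), (118, 144), (120, 125), (122, 90), (124, 171), (126, 56), (128, 210), (130, 36), (132, 199), (134, 64), (136, 151), (138, 129), (140, 78), (142, 95), (146, 18), (148, 40), (150, 32)]
packs S [ 65.2  65.7 150.  152.1]
stop? [125.14244162 127.83635562 138.14287063 151.05609419]
grip ((621.3377685546875, -7.332420349121094), (27.906341552734375, 28.16205596923828), 88.9239273071289) [-17.32563543   9.37200393]
plate/pad rel grip [(43, 587), (44, 148), (45, 135), (46, 124), (47, 140), (48, 116), (49, 51), (53, 12), (54, 29), (55, 26), (56, 31), (57, 34), (58, 30), (59, 33), (60, 29), (61, 378), (62, 744), (63, 154), (64, 147), (65, 139), (66, 135), (67, 136), (68, 109), (69, 189), (70, 313), (78, 6)]
```

View pics/z11.png

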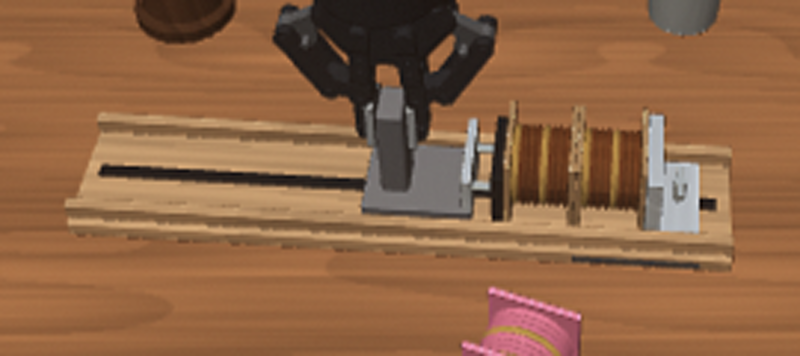

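Emit:
{"name": "play_rows", "arguments": {"targets": [[[0, 0, 0.5], [0, 0, 0]], [[0, 0, 1], [0, 0, 0]], [[0, 0, 1], [0, 0, 0]]]}}

```text
time: 18.2
eef_pos: [622.7, -7.1, 231.8]
tcp_rot: [-3.016, 1.566, -1.523]
force: [-4.9, -12.1, 6.5]
grip_width: 17.1
```

Emit:
{"name": "play_rows", "arguments": {"targets": [[[0, 0, 0.5], [0, 0, 0]], [[0, 0, 1], [0, 0, 0]], [[0, 0, 1], [0, 0, 0]]]}}

```text
time: 18.45
eef_pos: [622.8, -6.2, 231.8]
tcp_rot: [-3.009, 1.566, -1.516]
force: [-4.3, -12.5, 7.0]
grip_width: 17.0
```

Emit:
{"name": "play_rows", "arguments": {"targets": [[[0, 0, 0.5], [0, 0, 0]], [[0, 0, 1], [0, 0, 0]], [[0, 0, 1], [0, 0, 0]]]}}

```text
time: 18.7
eef_pos: [622.8, -5.3, 231.8]
tcp_rot: [-3.026, 1.566, -1.532]
force: [-4.7, -13.4, 7.2]
grip_width: 17.4
```

```bash
cat > pad.py <<'E'
from chk import *
c=read_camera('wrist');save(c,'w'+sys.argv[1]);P=cloud(c);q=P[:,:2]-O;X=q@ex;S=q@ey;r=S-(p[:2]-O)@ey
z=(P[:,2]>35)&(P[:,2]<56)&(abs(X)<24)
a=r[z&(r>41)&(r<46)];print('plate rear',np.percentile(a,[20,50]))
b=r[z&(P[:,2]<50)&(r>51)&(r<66)];h,e=np.histogram(b,np.arange(51,66,.25));i=h.argmax();print('pad rear',e[i],h[i-2:i+5])
m=(P[:,2]>62)&(P[:,2]<75)&(abs(X)<32)&(S>40);print('packs S',np.percentile(S[m],[0,.5]).round(2))
print('F along',s['force'][:2]@ey)
c=read_camera('scene');save(c,'s'+sys.argv[1])
cv2.imwrite('pics/z%s.png'%sys.argv[1],cv2.resize(c['pixels'][190:310,100:370,::-1],(800,356),interpolation=cv2.INTER_CUBIC))
E
python3 pad.py 12
```

```text
[622.82080328  -5.29626744 231.84935476] [ -4.71273381 -13.38440845   7.21508679] 17.378602623792087 85.5678533187021
tcpX 0.6187167229854202 S -1.2524915013421418
plate rear [43.43950086 43.64374626]
pad rear 59.25 [ 23 143 291 158  41   1   0]
packs S [65.17 65.75]
F along -13.706517636264982
```

View pics/z12.png

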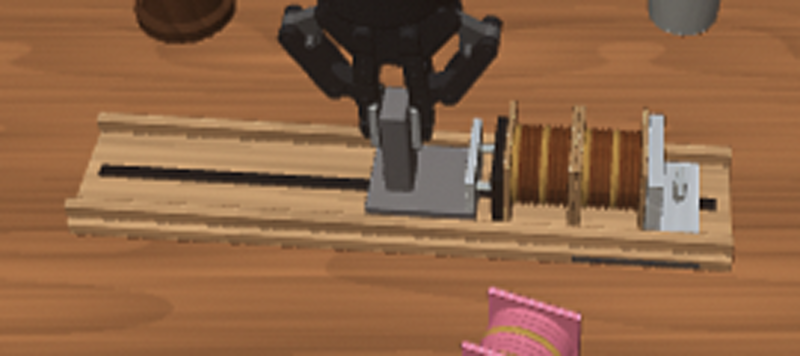

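Emit:
{"name": "play_rows", "arguments": {"targets": [[[0, 0, 0.5], [0, 0, 0]], [[0, 0, 1], [0, 0, 0]], [[0, 0, 1], [0, 0, 0]]]}}

```text
time: 19.05
eef_pos: [622.9, -4.4, 231.8]
tcp_rot: [-3.03, 1.566, -1.536]
force: [-4.6, -14.2, 6.5]
grip_width: 17.0
```

Emit:
{"name": "play_rows", "arguments": {"targets": [[[0, 0, 0.5], [0, 0, 0]], [[0, 0, 1], [0, 0, 0]], [[0, 0, 1], [0, 0, 0]]]}}

```text
time: 19.3
eef_pos: [623.0, -3.6, 231.8]
tcp_rot: [-3.054, 1.565, -1.56]
force: [-4.3, -13.7, 6.4]
grip_width: 17.1
```

```bash
python3 pad.py 13
```

```text
[622.95494445  -3.56426164 231.81937325] [ -4.30678555 -13.68330938   6.36545376] 17.11957793851663 85.56054551404141
tcpX 0.619584738930344 S 0.48470083234714956
plate rear [43.3796045  43.57396776]
pad rear 57.5 [ 14 114 292 198  32   0   0]
packs S [65.31 65.74]
F along -13.973393682972315
```

Estimates of pad give range over 4–7 mm. I'll let go and look from above with nothing in the way.

Emit:
{"name": "play_rows", "arguments": {"targets": [[[0, 0, 0], [0, 0, 0]], [[0, 0, 0], [0, 0, 0]], [[0, 0, 0], [0, 0, 0]], [[0, 0, 0], [0, 0, 0]], [[0, 0, 0], [0, 0, 0]]], "fingers": 46}}

```text
time: 19.82
eef_pos: [622.7, -0.1, 230.4]
tcp_rot: [1.004, 1.57, 2.498]
force: [1.0, 1.0, 0.0]
grip_width: 45.8
```

Emit:
{"name": "play_rows", "arguments": {"targets": [[[-8, 0, 0], [0, 0, 0]], [[-22, 0, 0], [0, 0, 0]], [[-42, 0, 0], [0, 0, 0]], [[-62, 0, 0], [0, 0, 0]], [[-78, 0, 0], [0, 0, 0]], [[-85, 0, 0], [0, 0, 0]], [[-85, 0, 0], [0, 0, 0]], [[-85, 0, 0], [0, 0, 0]]]}}

```text
time: 20.48
eef_pos: [622.9, -0.4, 316.4]
tcp_rot: [-1.611, 1.57, -0.117]
force: [-1.2, -0.0, -1.1]
grip_width: 46.0
```

```bash
cat > fin.py <<'E'
from chk import *
for n in ('wrist','scene','top'):
  c=read_camera(n);save(c,n+'_'+sys.argv[1]);P=cloud(c);q=P[:,:2]-O;X=q@ex;S=q@ey;g0=float(sys.argv[2])
  print(n)
  m=(P[:,2]>76)&(P[:,2]<100)&(abs(X)<22)&(abs(S-g0)<22)
  if m.any(): r=rect(P[m]);print(' grip S',(np.array(r[0])-O)@ey,r[1],np.percentile(S[m],[1,99]).round(1))
  m=(P[:,2]>60)&(P[:,2]<75)&(abs(X)<35)&(S>g0+50)&(S<g0+170)
  if m.any(): r=rect(P[m]);print(' packs',r[1],r[2],np.percentile(S[m],[0,1,99,100]).round(1),np.percentile(X[m],[.5,99.5]).round(1))
  z=(P[:,2]>35)&(P[:,2]<53.5)&(abs(X)<24)
  h,e=np.histogram(S[z&(S>g0+38)&(S<g0+80)]-g0,np.arange(38,80,.5));print(' ',[(float(a),int(b)) for a,b in zip(e,h) if b>4])
  m=(P[:,2]>35)&(P[:,2]<60)&(abs(X)<30)&(S>146)&(S<170)
  if m.any(): print(' stop',np.percentile(S[m],[1,5,25,50]).round(1))
E
python3 fin.py 14 0.4
```

```text
[ 6.22891659e+02 -4.30476511e-01  3.16395179e+02] [-1.21770136 -0.00930666 -1.06547048] 45.98371141299583 85.60569914412442
tcpX 0.31606490615354926 S 3.6043947258345215
wrist
 grip S -0.03139723477791414 (17.94778823852539, 27.924713134765625) [-8.9  8.9]
 packs (98.72135925292969, 59.28412628173828) 85.42523956298828 [ 65.7  66.1 163.1 164.4] [-29.1  26.5]
  [(43.0, 37), (43.5, 142), (44.0, 41), (44.5, 32), (45.0, 30), (45.5, 35), (46.0, 29), (46.5, 31), (47.0, 40), (47.5, 25), (48.0, 34), (48.5, 33), (49.0, 18), (49.5, 6), (52.5, 12), (53.0, 6), (53.5, 8), (54.0, 7), (54.5, 9), (55.0, 5), (55.5, 8), (56.0, 6), (56.5, 8), (57.0, 12), (57.5, 210), (58.0, 40), (65.5, 6), (66.0, 6), (75.0, 7), (76.0, 7), (79.0, 11)]
 stop [146.1 146.5 147.9 150.1]
scene
 grip S 0.5848090635520365 (18.3435001373291, 29.204423904418945) [-7.9  9.5]
 packs (96.85774230957031, 60.31252670288086) 85.56838989257812 [ 66.7  67.2 163.1 163.5] [-28.1  30.2]
  [(44.5, 6), (45.5, 6), (46.0, 6), (47.5, 8), (48.0, 8), (49.5, 23), (70.0, 6), (74.0, 5)]
 stop [146.1 146.4 148.5 151.8]
top
 grip S 0.00504172284028254 (17.852378845214844, 23.703290939331055) [-8.9  8.9]
 packs (97.5668716430664, 60.011695861816406) 85.0371322631836 [ 66.2  67.  163.1 163.8] [-28.2  27.8]
  []
 stop [146.9 146.9 148.8 150.2]
```

View pics/wrist_14.png

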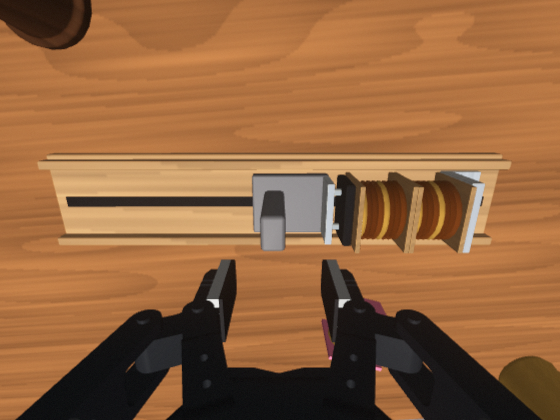

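From above, grip-to-pack distance is about 66 mm, against 71.4–72 mm free, so the pad is in 5.5–6 mm. That's slightly short of 7. I'll re-grip and add about 1.2 mm.

Emit:
{"name": "play_rows", "arguments": {"targets": [[[15, 0, -3.6], [0, 0, 0]], [[35, 0, -3.6], [0, 0, 0]], [[58, 0, -3.6], [0, 0, 0]], [[75, 0, -3.6], [0, 0, 0]], [[83, 0, -3.6], [0, 0, 0]], [[85, 0, -3.6], [0, 0, 0]], [[85, 0, -3.6], [0, 0, 0]], [[85, 0, -3.6], [0, 0, 0]]]}}

```text
time: 21.3
eef_pos: [623.0, -4.1, 231.5]
tcp_rot: [-1.61, 1.57, -0.116]
force: [0.4, 0.5, 0.4]
grip_width: 45.6
```

Emit:
{"name": "play_rows", "arguments": {"targets": [[[0, 0, 0], [0, 0, 0]], [[0, 0, 0], [0, 0, 0]], [[0, 0, 0], [0, 0, 0]], [[0, 0, 0], [0, 0, 0]], [[0, 0, 0], [0, 0, 0]], [[0, 0, 0], [0, 0, 0]], [[0, 0, 0], [0, 0, 0]], [[0, 0, 0], [0, 0, 0]]], "fingers": 5, "force": 50}}

```text
time: 21.97
eef_pos: [623.1, -4.4, 232.2]
tcp_rot: [-1.824, 1.569, -0.33]
force: [-0.6, -1.5, 6.9]
grip_width: 17.5
```

```bash
python3 pad.py 15
```

```text
[623.12904932  -4.40609741 232.18687675] [-0.64256688 -1.47989955  6.93131675] 17.543908522878866 85.60043640331669
tcpX 0.8577613086390943 S -0.3412966782287289
plate rear [44.32045881 44.48481836]
pad rear 58.5 [ 73 213 253  83  14   0   0]
packs S [65.22 65.72]
F along -1.5248350294562072
```

Emit:
{"name": "play_rows", "arguments": {"targets": [[[0, 0, 0.6], [0, 0, 0]], [[0, 0, 1.2], [0, 0, 0]], [[0, 0, 1.8], [0, 0, 0]], [[0, 0, 2.4], [0, 0, 0]], [[0, 0, 3], [0, 0, 0]], [[0, 0, 3], [0, 0, 0]]]}}

```text
time: 22.57
eef_pos: [623.3, -3.6, 232.2]
tcp_rot: [-2.751, 1.566, -1.257]
force: [-2.3, -11.9, 6.4]
grip_width: 17.5
```

Emit:
{"name": "play_rows", "arguments": {"targets": [[[0, 0, 0.5], [0, 0, 0]], [[0, 0, 1], [0, 0, 0]], [[0, 0, 1], [0, 0, 0]]]}}

```text
time: 22.82
eef_pos: [623.3, -3.1, 232.2]
tcp_rot: [-2.82, 1.565, -1.327]
force: [-3.9, -14.6, 7.4]
grip_width: 17.3
```

```bash
python3 pad.py 16
```

```text
[623.30364787  -3.10783419 232.22527978] [ -3.89271774 -14.63891538   7.43685382] 17.34449781013718 85.5697435243204
tcpX 0.932243779794443 S 0.9665352614987802
plate rear [43.36432063 43.56464765]
pad rear 57.0 [ 27 107 278 197  37   2   0]
packs S [65.29 65.73]
F along -14.894416393091479
```

Emit:
{"name": "play_rows", "arguments": {"targets": [[[0, 0, 0.4], [0, 0, 0]], [[0, 0, 0.8], [0, 0, 0]], [[0, 0, 0.8], [0, 0, 0]]]}}

```text
time: 23.17
eef_pos: [623.4, -2.5, 232.2]
tcp_rot: [-2.837, 1.565, -1.344]
force: [-3.2, -16.6, 6.5]
grip_width: 17.4
```

```bash
python3 pad.py 17
```

```text
[623.36121041  -2.47639175 232.2188966 ] [ -3.17634631 -16.59041872   6.52388858] 17.388223104451594 85.56607487606536
tcpX 0.9411930180291647 S 1.600532831587881
plate rear [43.29893521 43.50233764]
pad rear 56.5 [ 40 214 267 101   4   0   0]
packs S [65.4  65.76]
F along -16.785208846422385
```

Pad about 7 mm in. Unloading the arm's wind-up, then releasing and backing off.

Emit:
{"name": "play_rows", "arguments": {"targets": [[[0, 0, -1.3], [0, 0, 0]], [[0, 0, -2.6], [0, 0, 0]], [[0, 0, -3.4], [0, 0, 0]], [[0, 0, -3.4], [0, 0, 0]]]}}

```text
time: 23.6
eef_pos: [623.2, -3.4, 232.2]
tcp_rot: [-1.956, 1.569, -0.463]
force: [-0.9, -3.0, 6.4]
grip_width: 17.2
```

Emit:
{"name": "play_rows", "arguments": {"targets": [[[0, 0, 0], [0, 0, 0]], [[0, 0, 0], [0, 0, 0]], [[0, 0, 0], [0, 0, 0]], [[0, 0, 0], [0, 0, 0]], [[0, 0, 0], [0, 0, 0]]], "fingers": 46}}

```text
time: 24.02
eef_pos: [622.5, -2.5, 230.4]
tcp_rot: [1.29, 1.57, 2.784]
force: [0.4, -0.7, -0.2]
grip_width: 46.1
```

Emit:
{"name": "play_rows", "arguments": {"targets": [[[-8, 0, 0], [0, 0, 0]], [[-22, 0, 0], [0, 0, 0]], [[-42, 0, 0], [0, 0, 0]], [[-62, 0, 0], [0, 0, 0]], [[-78, 0, 0], [0, 0, 0]], [[-85, 0, 0], [0, 0, 0]], [[-85, 0, 0], [0, 0, 0]], [[-85, 0, 0], [0, 0, 0]]]}}

```text
time: 24.68
eef_pos: [622.7, -2.7, 316.4]
tcp_rot: [-1.638, 1.57, -0.144]
force: [0.6, 0.2, 0.8]
grip_width: 46.1
```

```bash
python3 fin.py 18 1.2
```

```text
[622.72532931  -2.65901746 316.39195455] [0.60373633 0.21539953 0.80032314] 46.139856314861916 85.60560592804023
tcpX 0.321196882857612 S 1.3696611845164395
wrist
 grip S 0.9056063320249292 (17.690643310546875, 28.158761978149414) [-7.8  9.5]
 packs (98.5722427368164, 59.19518280029297) 85.93003845214844 [ 65.8  66.1 163.1 164.6] [-29.1  26.4]
  [(43.5, 168), (44.0, 50), (44.5, 28), (45.0, 38), (45.5, 40), (46.0, 29), (46.5, 31), (47.0, 32), (47.5, 30), (48.0, 34), (48.5, 30), (49.0, 23), (49.5, 17), (52.5, 5), (53.0, 8), (53.5, 6), (54.0, 9), (55.0, 10), (55.5, 6), (56.0, 8), (56.5, 107), (57.0, 160), (65.0, 7), (74.5, 7), (75.0, 6), (78.0, 8), (79.0, 8)]
 stop [146.1 146.4 148.  150.2]
scene
 grip S 1.414490491185982 (18.457643508911133, 29.49784278869629) [-7.4 10.5]
 packs (97.09105682373047, 60.211002349853516) 85.16101837158203 [ 66.7  67.2 163.1 163.5] [-27.2  30.5]
  [(45.0, 5), (45.5, 5), (47.0, 5), (47.5, 5), (48.5, 5), (49.0, 5), (49.5, 10), (50.0, 12), (73.0, 9), (77.0, 5), (78.5, 8)]
 stop [146.1 146.5 149.  152.9]
top
 grip S 0.8187356729779063 (18.12077522277832, 24.550989151000977) [-7.6  9.9]
 packs (97.5151596069336, 60.03440475463867) 85.44908142089844 [ 66.1  66.9 163.  163.7] [-28.3  27.8]
  []
 stop [146.5 146.8 148.7 150.1]
```

View pics/wrist_18.png

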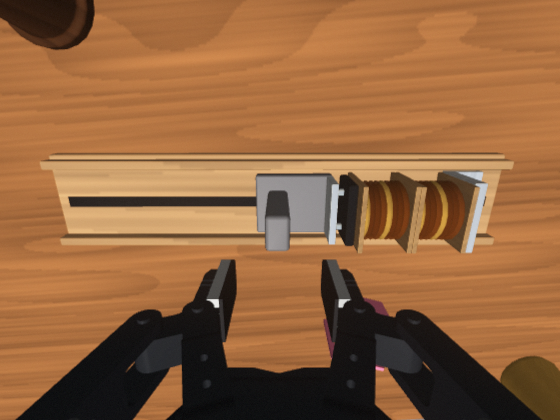

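View pics/scene_18.png

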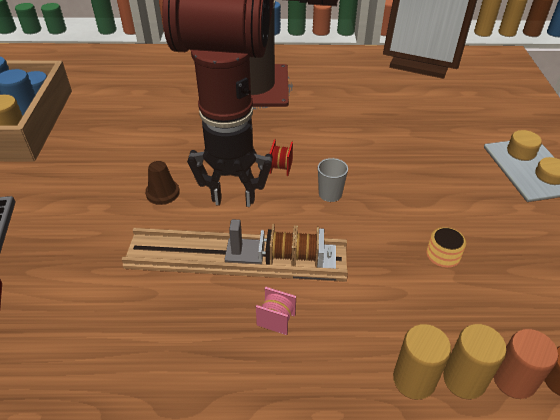

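```bash
python3 -c "
from cell import *
print(job_done());print(state()['time'])"
```

```text
the job is handed in; nothing more can be done
None
the job is handed in; nothing more can be done
```

I set the loose amber pack down upright in the trough in line with the other pack. I then slid the pusher by its grip until both packs closed up against the end stop, let go, and handed the job in at about 25 s.

**Final checks:**
- **Pack position:** both packs stand upright and touching, flush against the stop. They lined up sideways to within about 1 mm.
- **Pad give:** the pad is pressed in about 6.5–7 mm, judged from a grip-to-pack distance of 65.0–65.7 mm in the three cameras, against 71.4–72 mm when free.
- **Robot:** it is about 85 mm clear and touching nothing. The bystanders and look-alikes that show in the last pictures look unmoved; I did not measure them.

**Disagreements and corrections:**
- After the first push the estimates of pad give spread over 4–7 mm. I let go, looked from above and measured 5.5–6 mm. I then gripped the pusher again and added about 1 mm.
- During that last push the wrist force suggested about 8 mm (roughly 16.8 N in total). That is a little more than the cameras show, but well short of fully in.

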